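# Turn the trolley wheel spoke by spoke until its valve is at the top

## Robot

A 6-joint arm with a two-finger parallel gripper is mounted at the origin on a cart in front of the work surface, level with it; the furniture and walls round the work are solid. World frame = base frame: x ahead of the robot, y to its left, z up, the work surface at z = 0. Lengths are in m, angles in rad, forces in N, time in s.
With the tool pointing down it reaches from about 0.3 to 0.75 m from the base axis. Payload 8.5 kg.
Tool frame: the origin (TCP) lies midway between the tips of the shut fingers; the grasp point (between the pads) lies 19 mm behind it; z points along the fingers, y is the direction in which the jaws open and shut (so a half turn about z gives the same grasp; the last joint's range is limited). The gripper opens to 85 mm and grips with 20 to 120 N. Pads are 22 mm wide; open, the fingers measure 114 mm over their backs; the gripper's body (76 mm by 85 mm) begins 54 mm behind the grasp point. The pads swing forward as they close: fully open they stand 13 mm farther back than shut.
Start: joints at [1.058, 0.381, 1.297, -0, 1.464, -0.215], TCP at [0.161, 0.526, 0.231] pointing down, gripper open.
Joint ranges: [-3.11, 3.11], [-0.89, 2.33], [0.22, 2.48], [-1.42, 4.56], [0.17, 2.85], [-2.88, 2.88]. Speed limits (rad/s): [2.39, 2.39, 3.14, 3.14, 3.14, 3.14].

## Interface

Orientations are given as a unit quaternion [w, x, y, z].
In Python, from bench import robot gives the robot as it stands.
- The arm moves only by the shell command python3 -m creep 'ROWS' [OPENING]. ROWS is JSON, a list that holds one entry, the list of rows, each a list of 6 numbers: the shift along the tool's x, y, z in mm, then the turn, a rotation vector about the tool's x, y, z in rad. A call has exactly 5 rows; each row shifts and turns the pose as measured when the row begins, along the tool's axes as they then stand; what a row does not reach is not made up. A row lasts 1/12 s, in which the tool goes at most 41.7 mm and 7.16 degrees, less where a joint would pass 70% of its speed; a pose out of reach is approached as far as the arm can. A call with a gripper value outside its range is refused whole. OPENING is the opening, from 0 (shut) to 1 (fully open), set as the call begins (- or left out, the last holds). The fingers move at their own pace and stop on an object; the grip force is fixed at half the most. Time passes only in rows, so rows that do not move let the fingers close, or fill a call up. It gives the time, the measured TCP pose, the force and the opening at its end, in the units of the state.
- robot.read_state(): the state, without advancing time (a new reading comes with each control period).
- robot.read_camera(name): name is "scene" or "top" or "wrist"; returns a dict with "pixels" (384x512x3 uint8, red, green, blue), "K" (3x3 intrinsics, pixels), "rvec" (rotation vector, rad) and "tvec" (3), from world to camera coordinates, as OpenCV has them; the wrist camera has in their place "tool_from_camera" (4x4, takes a point from camera to tool coordinates, whose origin is the TCP and whose axes are the flange's). Camera axes: x right, y down, z forward; pixel columns grow to the right and rows downward; lengths in m; the calibration is good to about 2 mm. A picture is of the moment at which its call begins: read the wrist's pose just before it. There is no depth.
- robot.job_done(): hands the job in, once; it reports no verdict.
The state is a dict: "time_s": time; "joints": joint angles; "joint_velocities": joint speeds; "joint_torque": joint torques, N m; "position": TCP position; "eef_rot": TCP orientation; "force": force on the tool from outside, world axes, zero at the start; "moment": the same for the moment, N m; "finger_gap": opening from 0.0 (shut) to 1.0 (fully open).
Only numpy, scipy, OpenCV 4.12 (cv2) and the standard library are available. Lean on these libraries where they do the work, as an engineer would, in place of code of your own. Each camera call takes 0.05 s, during which the arm holds its last target. There are 200 camera calls.

## Task

The small trolley wheel on the sloping blue stand has to be pumped up next: with closed fingertips, gently push its spokes one after another until the red-capped valve stands straight at the top of the wheel, in line with the yellow pointer, and leave the wheel at rest there. Push on the spokes only, without gripping anything; keep off the tyre and the valve, and do not disturb the oil bottle, the blue-lidded box or the white tin beside the stand.

Things in the scene. Friction and masses are not known exactly. Their poses are not given: they have to be found in the camera images.
- wheel_stand: blue and steel stand fixed to the table, 304 mm wide (y), 240 mm deep (x). Origin on the table right below the wheel's centre; z up, x to the back, away from the robot. The wheel, 240 mm across, leans back 30 degrees from lying flat: its axle points along (-0.5, 0, 0.866), 'up the slope' is (0.866, 0, 0.5) in this frame. The round axle post (13 mm radius) runs below the hub
- wheel_hub (a point): centre of the wheel: on its axle, in the mid-plane of the spokes, 115 mm above the table
- bearing_bar (a point): middle of the steel strap, 10 mm wide, that crosses the wheel level from left to right (y of the stand) over the hub: 9 to 14 mm above the wheel's mid-plane (nut to 21 mm), stepped up to 23 mm over rim and tyre, from 64 mm off centre. Spokes pass under it, fingers cannot: push in the upper or the lower half of the face, one spoke after another
- pointer (a point): tip of the yellow pointer just outside the tyre, at the top of the slope, 126 mm from the wheel's centre
- wheel (a joint): turn of the wheel in rad: 0 (or any full turns, 2 pi) with the valve at the pointer; grows as the valve goes from the top to the left (+y of the stand), counterclockwise seen from the robot. Turns both ways without end, stays where it is left; drag about 0.1 N m (2 N at mid-spoke). Starts with the valve in the lower part (2.25 to 4.03)
- spokes: grey hub (22 mm radius), five straight grey spokes and bare metal rim (inside radius 77 mm). Spokes are 10 mm wide, 6 mm thick either side of the mid-plane, 72 degrees apart, at the valve's direction + 36, 108, 180, 252, 324 degrees; 40 mm or more free depth below the mid-plane at mid-spoke. Origin at the wheel's centre, x towards the valve, z along the axle
- tyre: black rubber tyre, 88 to 120 mm from the wheel's centre, 32 mm thick; not to be pushed. Origin at the wheel's centre
- valve: brass valve stem with a red cap, 11 mm across, inside the rim midway between two spokes, from the rim inwards to 55 mm from the wheel's centre; not to be pushed. Origin at the wheel's centre, x towards the valve
- valve_cap (a point): centre of the valve's red cap, 60 mm from the wheel's centre
- oil_bottle: brown oil bottle with white nozzle, 37 mm across, 107 mm high, standing right of the stand; origin under its base
- ball_box: white box with blue lid, 42 x 62 x 21 mm, left of the stand; origin under its base
- tin: round white tin with a yellow-topped lid, 59 mm across, 22 mm high, right of the front of the stand; origin under its base

How it is judged:
By the outcome, as a careful person would: the job done as asked, in the order asked, and still so for the second after the job is handed in, with the robot touching nothing.
It also fails if it takes over 45 s, if anything falls off the work surface, if the arm or the gripper's body presses on something with over 40 N, if the wrist force passes 120 N, or if a joint passes its speed limit or range.

## Working session

There is one attempt and no reset: what is moved stays moved. The work goes in short steps, Python scripts to look and compute and a shell command to move; the robot and the scene stay as the last step left them, time stands still between calls to the robot, and variables do not carry over. Pictures are saved under pics/ and viewed, about 8 in all and at most 12, crops included, and the job is handed in when it is done.

```bash
ls; mkdir -p pics
python3 - <<'E'
from bench import robot
import cv2,numpy as np
s=robot.read_state();print(s)
a=[]
for n in("scene","top"):
    c=robot.read_camera(n);p=c["pixels"];cv2.imwrite(f"pics/{n}0.png",p[:,:,::-1])
    print(n,c["K"],c["rvec"],c["tvec"])
    R=cv2.Rodrigues(np.array(c["rvec"]))[0];print("campos",-R.T@np.array(c["tvec"]))
E
```

```text
pics
{'time_s': 0.0, 'joints': array([ 1.05773681e+00,  3.81176210e-01,  1.29825475e+00, -3.42420852e-05,
        1.46362219e+00, -2.15303026e-01]), 'joint_velocities': array([ 0.00012216, -0.00027735,  0.00171945, -0.00065241,  0.0003367 ,
       -0.0010067 ]), 'joint_torque': array([-2.08741170e-03, -4.48474431e+01, -2.31262672e+01, -3.76320686e-04,
        4.96835259e-03,  5.15467229e-05]), 'position': array([0.16121827, 0.52552653, 0.23072444]), 'eef_rot': array([-2.44197366e-04,  1.48327018e-01,  9.88938098e-01, -6.88416813e-04]), 'force': array([-0.59867024,  0.20055976,  0.14297826]), 'moment': array([-0.00943104,  0.01028462, -0.02563376]), 'finger_gap': 1.0000243389448484}
scene [[388.57824995   0.         253.14559031]
 [  0.         388.57824995 193.72120367]
 [  0.           0.           1.        ]] [ 2.0375358  -1.18304748  0.50460744] [-0.07631619  0.48291688  0.49172935]
campos [ 0.00720391 -0.09952186  0.68620269]
top [[373.86511042   0.         252.79767449]
 [  0.         373.86511042 186.06285713]
 [  0.           0.           1.        ]] [ 2.1258159  -2.13396734  0.11981966] [0.25277653 0.5636401  0.94948335]
campos [0.41977663 0.21745431 1.02937164]
```

View pics/scene0.png

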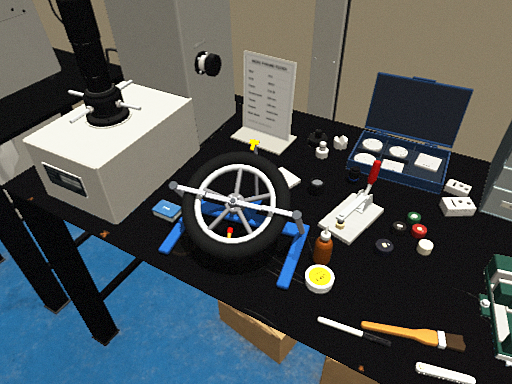

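View pics/top0.png

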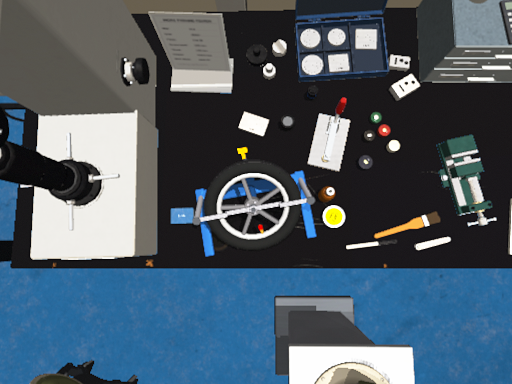

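The scene view shows the wheel hub near (233,201), the red cap at (230,232) and the pointer at (254,144). The top view shows the hub at (253,208), the cap at (261,229) and the pointer at (242,154). The arm stands clear of the wheel. Next I'll measure on enlarged crops.

```bash
cat > h.py <<'E'
import cv2,numpy as np
from bench import robot
from scipy.spatial.transform import Rotation as Ro
def cam(n,save=None):
    c=robot.read_camera(n);c["R"]=cv2.Rodrigues(np.array(c["rvec"]))[0];c["t"]=np.array(c["tvec"]).ravel();c["K"]=np.array(c["K"])
    if save: cv2.imwrite(save,c["pixels"][:,:,::-1])
    return c
def ray(c,uv):
    d=c["R"].T@np.linalg.inv(c["K"])@np.r_[uv,1.];return -c["R"].T@c["t"],d/np.linalg.norm(d)
def tri(cs,uvs):
    A=np.zeros((3,3));b=np.zeros(3);rs=[ray(c,u) for c,u in zip(cs,uvs)]
    for o,d in rs:
        P=np.eye(3)-np.outer(d,d);A+=P;b+=P@o
    X=np.linalg.solve(A,b);return X,[np.linalg.norm((np.eye(3)-np.outer(d,d))@(X-o))*1000 for o,d in rs]
def proj(c,X):
    p=c["K"]@(c["R"]@np.asarray(X)+c["t"]);return p[:2]/p[2]
def blob(c,col,box):
    h=cv2.cvtColor(c["pixels"],cv2.COLOR_RGB2HSV).astype(int);H,S,V=h[...,0],h[...,1],h[...,2]
    m={'red':((H<8)|(H>172))&(S>150)&(V>90),'yellow':(H>20)&(H<35)&(S>150)&(V>90)}[col]
    x0,y0,x1,y1=box;k=np.zeros_like(m);k[y0:y1,x0:x1]=1;v,u=np.nonzero(m&k)
    return np.array([u.mean(),v.mean()]),len(u),(u.min(),v.min(),u.max(),v.max())
E
python3 - <<'E'
from h import *
s=cam("scene");t=cam("top")
r=[blob(s,'red',(180,150,290,260)),blob(t,'red',(205,160,305,250))];print(r)
y=[blob(s,'yellow',(235,130,275,165)),blob(t,'yellow',(225,140,260,165))];print(y)
print("cap",tri([s,t],[r[0][0],r[1][0]]));print("yel",tri([s,t],[y[0][0],y[1][0]]))
print("nut",tri([s,t],[(233,201),(253,208)]))
a=cv2.resize(s["pixels"][135:270,155:320],None,fx=4.8,fy=4.4,interpolation=cv2.INTER_CUBIC)
b=cv2.resize(t["pixels"][140:260,180:340],None,fx=5,fy=5,interpolation=cv2.INTER_CUBIC)
cv2.imwrite("pics/a.png",a[:,:,::-1]);cv2.imwrite("pics/b.png",b[:,:,::-1])
E
```

```text
[(array([229.57575758, 229.6969697 ]), 33, (np.int64(227), np.int64(227), np.int64(232), np.int64(232))), (array([259.92307692, 226.53846154]), 26, (np.int64(258), np.int64(224), np.int64(262), np.int64(230)))]
[(array([253.14925373, 143.08955224]), 67, (np.int64(249), np.int64(139), np.int64(258), np.int64(149))), (array([242.43678161, 151.52873563]), 87, (np.int64(237), np.int64(147), np.int64(247), np.int64(159)))]
cap (array([0.45554238, 0.2316289 , 0.08980881]), [np.float64(0.23978786188163478), np.float64(0.23978786188167048)])
yel (array([0.62270496, 0.26954831, 0.19413908]), [np.float64(0.34294210898571514), np.float64(0.342942108985648)])
nut (array([0.49848335, 0.24770003, 0.12947157]), [np.float64(0.41026595731687954), np.float64(0.4102659573168326)])
```

View pics/a.png

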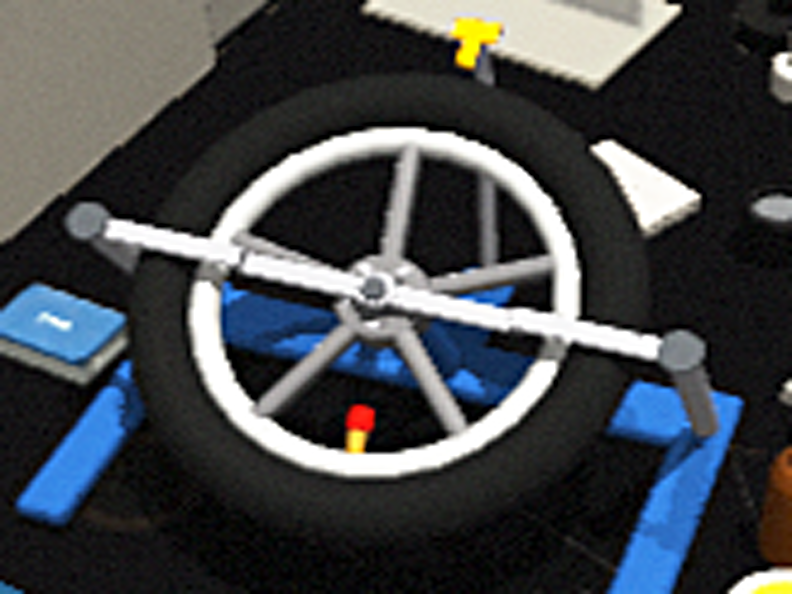

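View pics/b.png

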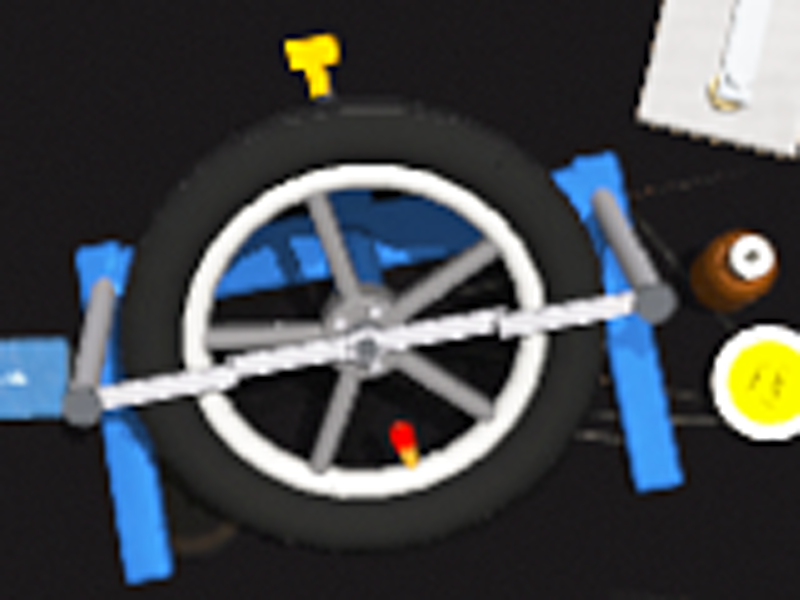

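The crops show the nut, bar ends, pointer tip, spoke ends and cap clearly. From these picks I'll compute the wheel frame and the wheel angle.

Run:
```python
from h import *
s=cam("scene");t=cam("top")
A=lambda u,v:(155+u/4.8-.4,135+v/4.4-.4)
B=lambda u,v:(180+u/5-.4,140+v/5-.4)
for n,a,b in [("nut",(374,288),(367,345)),("L",(88,222),(83,405)),("R",(683,352),(656,300)),("tip",(466,66),(322,96))]:
    X,e=tri([s,t],[A(*a),B(*b)]);print(n,X.round(4),np.round(e,1)); globals()[n]=X
cap,_=tri([s,t],[(229.58,229.70),(259.92,226.54)])
yb=np.arctan2(*( (L-R)[:2]*[-1,1]));print("yaw bar",yb)
for yaw in [yb]:
    Rz=Ro.from_euler('z',yaw).as_matrix();ax=Rz@[-.5,0,.866];up=Rz@[.866,0,.5];le=Rz@[0,1,0]
    print("yaw tip", np.arctan2((tip-nut)[1],(tip-nut)[0]))
    h1=nut-.020*ax;h2=tip-.126*up;print("hub est",h1,h2,"bar mid - ",(L+R)/2)
    hub=h1
    d=cap-hub;print("cap r",np.hypot(d@up,d@le),"axial",d@ax,"ang",np.arctan2(d@le,d@up)%6.283)
    for nm,c,f,pts in(("s",s,A,[(405,160),(545,265),(460,425),(268,405),(245,240)]),("t",t,B,[(318,205),(490,250),(485,408),(318,468),(215,335)])):
        for p in pts:
            o,dd=ray(c,f(*p));X=o+dd*((hub-o)@ax)/(dd@ax);q=X-hub
            print(nm,p,"r %.4f ang %.1f"%(np.hypot(q@up,q@le),np.degrees(np.arctan2(q@le,q@up))%360))
```

```text
nut [0.4967 0.2475 0.1337] [0.4 0.4]
L [0.4682 0.3827 0.1404] [0.1 0.1]
R [0.5172 0.1093 0.1398] [0.1 0.1]
tip [0.6077 0.2657 0.1871] [0.5 0.5]
yaw bar 0.17765948282718955
yaw tip 0.16183406737049902
hub est [0.50653177 0.2492994  0.11638939] [0.5002955  0.24637131 0.12407962] bar mid -  [0.49270518 0.24600039 0.14013523]
cap r 0.06004889557774927 axial 0.0036239295012732474 ang 3.2814208227102863
s (405, 160) r 0.0741 ang 10.8
s (545, 265) r 0.0735 ang 297.7
s (460, 425) r 0.0722 ang 225.1
s (268, 405) r 0.0724 ang 150.4
s (245, 240) r 0.0760 ang 78.6
t (318, 205) r 0.0686 ang 8.8
t (490, 250) r 0.0731 ang 293.3
t (485, 408) r 0.0757 ang 223.5
t (318, 468) r 0.0798 ang 153.2
t (215, 335) r 0.0729 ang 81.3
```

Wheel frame: hub about (0.506, 0.249, 0.115), yaw about 0.17, valve at about 188°, which leaves +172° to go. The cap radius of 60 mm and the spoke angles agree with the data.

The plan is two counter-clockwise sweeps in the lower half. The first pushes the spoke now at 152° through about 100°. The second pushes the spoke at valve+252° up to 252°.

```bash
cat > st.py <<'E'
import sys
from h import *
hub=np.array([.506,.249,.115]);Rz=Ro.from_euler('z',.172).as_matrix()
ax=Rz@[-.5,0,.866];up=Rz@[.866,0,.5];le=Rz@[0,1,0]
G=np.c_[-up,le,-ax]
def show():
    s=robot.read_state();p=s["position"];R=Ro.from_quat(np.r_[s["eef_rot"][1:],s["eef_rot"][0]]).as_matrix()
    d=(p-hub)*1000;u,l,a=d@up,d@le,d@ax
    print("t %.2f pos %s u %.1f l %.1f a %.1f ang %.1f r %.1f F %s gap %.2f"%(s["time_s"],p.round(3),u,l,a,np.degrees(np.arctan2(l,u))%360,np.hypot(u,l),s["force"].round(1),s["finger_gap"]))
    print(" rot err(tool)",Ro.from_matrix(R.T@G).as_rotvec().round(3))
    if len(sys.argv)>3:
        tu,tl,ta=map(float,sys.argv[1:4]);X=hub+(tu*up+tl*le+ta*ax)/1000
        print(" target",X.round(3),"shift tool mm",(R.T@(X-p)*1000).round(1),"| wheel axes x,y,z",np.array([-(tu-u),tl-l,-(ta-a)]).round(1))
    return s
if __name__=="__main__": show()
E
python3 st.py -22 43 120
python3 -m creep '[[[0,0,-20,0,0,0],[0,-20,-10,0,0,0],[0,-35,0,0,0,-0.1],[0,-35,0,0,0,-0.1],[0,-35,0,0,0,-0.1]]]' 0
python3 st.py -22 43 120
```

```text
t 0.30 pos [0.161 0.526 0.231] u -195.0 l 331.6 a 246.7 ang 120.5 r 384.7 F [ 0.6  0.6 -0.2] gap 1.00
 rot err(tool) [-0.123 -0.514 -0.459]
 target [0.421 0.278 0.208] shift tool mm [-320.7 -160.8   23.2] | wheel axes x,y,z [-173.  -288.6  126.7]
time_s: 0.72
position: [0.135, 0.404, 0.26]
eef_rot: [-0.001, -0.007, 1.0, -0.001]
force: [0.3, -0.2, 0.5]
finger_gap: 0.294
t 0.72 pos [0.135 0.404 0.26 ] u -221.1 l 216.2 a 295.1 ang 135.6 r 309.2 F [ 0.3 -0.2  0.5] gap 0.29
 rot err(tool) [-0.043 -0.524 -0.155]
 target [0.421 0.278 0.208] shift tool mm [-284.2 -129.8   52. ] | wheel axes x,y,z [-199.1 -173.2  175.1]
```

```bash
python3 -m creep '[[[-30,-25,0,0,-0.1,-0.05],[-30,-25,0,0,-0.1,-0.05],[-30,-25,0,-0.02,-0.1,-0.05],[-30,-25,0,-0.02,-0.1,0],[-30,-25,0,0,-0.1,0]]]' 0
python3 st.py -22 43 120
```

```text
time_s: 1.13
position: [0.2938, 0.289, 0.2917]
eef_rot: [0.253, -0.093, 0.962, 0.028]
force: [1.9, 1.0, 0.6]
finger_gap: 0.004
t 1.13 pos [0.294 0.289 0.292] u -86.8 l 75.7 a 254.1 ang 138.9 r 115.2 F [1.9 1.  0.6] gap 0.00
 rot err(tool) [ 0.017 -0.008  0.016]
 target [0.421 0.278 0.208] shift tool mm [-65.3 -36.  133. ] | wheel axes x,y,z [-64.8 -32.7 134.1]
```

```bash
python3 -m creep '[[[-16,-8,28,0.017,-0.008,0.016],[-16,-8,28,0,0,0],[-16,-8,28,0,0,0],[-16,-8,28,0,0,0],[0,0,0,0,0,0]]]' 0
python3 st.py -22 43 60
```

```text
time_s: 1.55
position: [0.4168, 0.2716, 0.2305]
eef_rot: [0.267, -0.08, 0.96, 0.023]
force: [-0.4, -1.3, -0.0]
finger_gap: -0.001
t 1.55 pos [0.417 0.272 0.23 ] u -15.0 l 37.6 a 142.0 ang 111.8 r 40.5 F [-0.4 -1.3 -0. ] gap -0.00
 rot err(tool) [-0.001  0.019 -0.006]
 target [0.45  0.283 0.156] shift tool mm [ 8.5  5.5 81.9] | wheel axes x,y,z [ 7.   5.4 82. ]
```

```bash
python3 -m creep '[[[3,2,25,0,0.019,0],[3,2,25,0,0,0],[2,2,25,0,0,0],[0,0,15,0,0,0],[0,0,0,0,0,0]]]' 0
python3 st.py -22 43 30
python3 - <<'E'
from h import *
s=cam("scene");w=robot.read_camera("wrist");a=cv2.resize(s["pixels"][135:270,155:320],None,fx=3.2,fy=3.2,interpolation=cv2.INTER_CUBIC)[:384]
a=np.pad(a,((0,384-a.shape[0]),(0,0),(0,0))) if a.shape[0]<384 else a
b=cv2.resize(w["pixels"],None,fx=.5,fy=1) if 0 else w["pixels"]
b=cv2.resize(b,(270,202));b=np.pad(b,((0,182),(0,0),(0,0)))
cv2.imwrite("pics/c.png",np.hstack([a,b])[:,:,::-1])
E
```

```text
time_s: 1.97
position: [0.4565, 0.2838, 0.1464]
eef_rot: [0.258, -0.078, 0.963, 0.023]
force: [-1.7, 0.2, 0.3]
finger_gap: 0.0
t 1.97 pos [0.457 0.284 0.146] u -21.3 l 42.8 a 48.6 ang 116.5 r 47.8 F [-1.7  0.2  0.3] gap 0.00
 rot err(tool) [-0.001  0.001 -0.009]
 target [0.465 0.286 0.13 ] shift tool mm [ 0.7  0.3 18.6] | wheel axes x,y,z [ 0.7  0.2 18.6]
```

View pics/c.png

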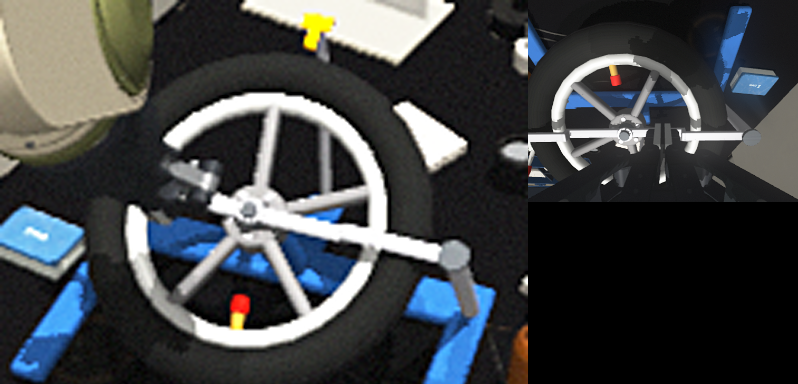

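The picture shows the fingers hovering left of the hub. The wrist view shows the nut near (182,255) in full pixels and the cap near (165,152). I'll compare these with projections of my model.

Run:
```python
from st import *
s=robot.read_state();w=robot.read_camera("wrist");p=s["position"];R=Ro.from_quat(np.r_[s["eef_rot"][1:],s["eef_rot"][0]]).as_matrix()
T=np.array(w["tool_from_camera"]);K=np.array(w["K"])
W=np.eye(4);W[:3,:3]=R;W[:3,3]=p;C=np.linalg.inv(W@T)
def pr(X): q=K@(C@np.r_[X,1])[:3];return (q[:2]/q[2]).round(1)
print("nut",pr(hub+.021*ax),"tip(TCP)",pr(p))
th=np.radians(188);v=np.cos(th)*up+np.sin(th)*le
print("cap",pr(hub+.06*v),"rim edge 152",pr(hub+.077*(np.cos(np.radians(152))*up+np.sin(np.radians(152))*le)))
img=w["pixels"];hsv=cv2.cvtColor(img,cv2.COLOR_RGB2HSV).astype(int)
m=((hsv[...,0]<8)|(hsv[...,0]>172))&(hsv[...,1]>150)&(hsv[...,2]>60);m[:,:100]=0;m[:,250:]=0;m[:100]=0;m[200:]=0;y,x=np.nonzero(m);print("red",x.mean(),y.mean(),len(x))
c=img[90:390,20:420].copy()
for q in[pr(p),pr(hub+.021*ax)]: cv2.circle(c,(int(q[0]-20),int(q[1]-90)),2,(0,255,0),-1)
for k in(8,80,152,224,296):
  for r in(.03,.05,.07):
    q=pr(hub+r*(np.cos(np.radians(k))*up+np.sin(np.radians(k))*le));cv2.circle(c,(int(q[0]-20),int(q[1]-90)),2,(255,0,255),-1)
cv2.imwrite("pics/d.png",cv2.resize(c,None,fx=2,fy=2)[:,:,::-1])
```

```text
nut [180.8 258.2] tip(TCP) [253.5 251. ]
cap [166.5 151.4] rim edge 152 [241.2 136.3]
red 166.11267605633802 151.08169014084507 355
```

View pics/d.png

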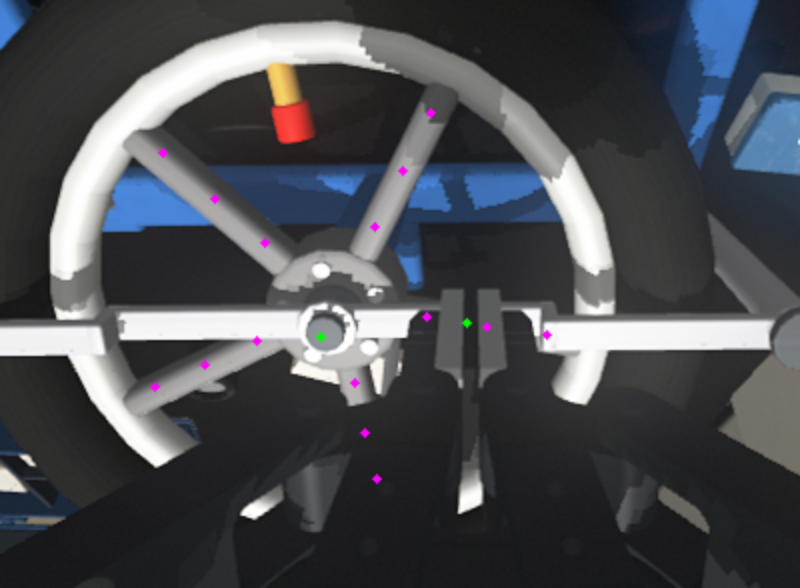

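The model agrees with the wrist view to about 2 mm (magenta dots on the spokes, cap on its prediction). I'll insert to 12 mm below the mid-plane.

```bash
python3 -m creep '[[[0.5,0,14,0,0,0],[0,0,14,0,0,0],[0,0,14,0,0,0],[0,0,14,0,0,0],[0,0,5,0,0,0]]]' 0
python3 st.py -28 38 -12
```

```text
time_s: 2.53
position: [0.4859, 0.291, 0.1041]
eef_rot: [0.266, -0.079, 0.96, 0.025]
force: [-1.6, -0.3, -0.4]
finger_gap: -0.002
t 2.53 pos [0.486 0.291 0.104] u -16.4 l 44.8 a -3.2 ang 110.1 r 47.7 F [-1.6 -0.3 -0.4] gap -0.00
 rot err(tool) [ 0.003  0.017 -0.009]
 target [0.482 0.283 0.091] shift tool mm [11.7 -6.9  8.6] | wheel axes x,y,z [11.6 -6.8  8.8]
```

```bash
python3 -m creep '[[[6,-2,3,0,0.017,0],[4,-3,4,0,0,0],[4,-4,2,0,0,0],[4,-5,0,0,0,0],[4,-5,0,0,0,0]]]' 0
python3 st.py -45 16 -12
```

```text
time_s: 2.95
position: [0.4759, 0.2706, 0.0893]
eef_rot: [0.263, -0.08, 0.961, 0.027]
force: [2.2, 3.1, 0.9]
finger_gap: 0.006
t 2.95 pos [0.476 0.271 0.089] u -35.4 l 26.4 a -9.3 ang 143.2 r 44.1 F [2.2 3.1 0.9] gap 0.01
 rot err(tool) [ 0.007  0.01  -0.008]
 target [0.471 0.259 0.082] shift tool mm [  9.6 -10.5   2.6] | wheel axes x,y,z [  9.6 -10.4   2.7]
```

```bash
python3 -m creep '[[[4,-4,1,0,0.01,0],[3,-5,1,0,0,0],[3,-5,1,0,0,0],[2,-5,0,0,0,0],[1,-5,0,0,0,0]]]' 0
python3 st.py -47 -8 -12
python3 -m creep '[[[0,-5,0,0,0,0],[0,-5,0,0,0,0],[0,-5,0,0,0,0],[-1,-5,0,0,0,0],[-2,-5,0,0,0,0]]]' 0
python3 st.py -37 -31 -12
```

```text
time_s: 3.37
position: [0.4694, 0.2429, 0.0811]
eef_rot: [0.26, -0.08, 0.962, 0.027]
force: [-0.1, 3.3, 0.0]
finger_gap: -0.002
t 3.37 pos [0.469 0.243 0.081] u -49.1 l 0.3 a -10.8 ang 179.7 r 49.1 F [-0.1  3.3  0. ] gap -0.00
 rot err(tool) [ 0.008  0.006 -0.008]
 target [0.473 0.235 0.081] shift tool mm [-2.1 -8.3  1.1] | wheel axes x,y,z [-2.1 -8.3  1.2]
time_s: 3.78
position: [0.4718, 0.2147, 0.0798]
eef_rot: [0.257, -0.08, 0.963, 0.026]
force: [-0.8, 2.1, -0.7]
finger_gap: 0.001
t 3.78 pos [0.472 0.215 0.08 ] u -51.9 l -27.9 a -10.7 ang 208.3 r 58.9 F [-0.8  2.1 -0.7] gap 0.00
 rot err(tool) [ 0.006 -0.002 -0.008]
 target [0.486 0.214 0.086] shift tool mm [-14.9  -3.    1.3] | wheel axes x,y,z [-14.9  -3.1   1.3]
```

```bash
python3 -m creep '[[[-5,0,0,0,0,0],[-5,-1,0,0,0,0],[-4,-2,0,0,0,0],[-3,-1,0,0,0,0],[0,0,0,0,0,0]]]' 0
python3 st.py -32 -34 -12
python3 - <<'E'
from st import *
s=cam("scene");t=cam("top")
for c,b in((s,(180,150,290,260)),(t,(205,160,305,250))):
    try:
        u=blob(c,'red',b);o,d=ray(c,u[0]);X=o+d*((hub+.003*ax-o)@ax)/(d@ax);q=X-hub;print("cap",u[1],"r %.4f ang %.1f"%(np.hypot(q@up,q@le),np.degrees(np.arctan2(q@le,q@up))%360))
    except Exception as e: print(e)
E
```

```text
time_s: 4.2
position: [0.4844, 0.2103, 0.0862]
eef_rot: [0.251, -0.079, 0.964, 0.025]
force: [-0.7, 0.2, -0.2]
finger_gap: -0.001
t 4.20 pos [0.484 0.21  0.086] u -38.5 l -34.4 a -11.0 ang 221.8 r 51.7 F [-0.7  0.2 -0.2] gap -0.00
 rot err(tool) [ 0.004 -0.013 -0.01 ]
 target [0.49  0.212 0.089] shift tool mm [-6.6  0.5  0.9] | wheel axes x,y,z [-6.5  0.4  1. ]
cap 9 r 0.0591 ang 283.2
cap 23 r 0.0599 ang 278.2
```

```bash
python3 -m creep '[[[1,2,-4,0,0,0],[0,0,-15,0,0,0],[0,0,-20,0,0,0],[0,0,-20,0,0,0],[0,0,0,0,0,0]]]' 0
python3 st.py -35 33 35
```

```text
time_s: 4.72
position: [0.4541, 0.208, 0.1397]
eef_rot: [0.253, -0.079, 0.964, 0.025]
force: [0.8, 0.0, -0.5]
finger_gap: 0.002
t 4.72 pos [0.454 0.208 0.14 ] u -38.0 l -31.5 a 50.4 ang 219.7 r 49.4 F [ 0.8  0.  -0.5] gap 0.00
 rot err(tool) [ 0.004 -0.01  -0.009]
 target [0.453 0.273 0.128] shift tool mm [-2.6 64.5 15.7] | wheel axes x,y,z [-3.  64.5 15.4]
```

```bash
python3 -m creep '[[[-1,20,0,0,-0.01,0],[-1,22,0,0,0,-0.009],[-1,22,0,0,0,0],[0,0,0,0,0,0],[0,0,0,0,0,0]]]' 0
python3 st.py -35 33 -12
python3 - <<'E'
from st import *
s=cam("scene");t=cam("top")
for c,b in((s,(180,150,290,260)),(t,(205,160,305,250))):
    try:
        u=blob(c,'red',b);o,d=ray(c,u[0]);X=o+d*((hub+.003*ax-o)@ax)/(d@ax);q=X-hub;print("cap",u[1],"r %.4f ang %.1f"%(np.hypot(q@up,q@le),np.degrees(np.arctan2(q@le,q@up))%360))
    except Exception as e: print(e)
E
```

```text
time_s: 5.13
position: [0.447, 0.2749, 0.1431]
eef_rot: [0.262, -0.083, 0.961, 0.025]
force: [-0.1, -0.0, 0.6]
finger_gap: 0.001
t 5.13 pos [0.447 0.275 0.143] u -32.5 l 35.7 a 51.2 ang 132.3 r 48.2 F [-0.1 -0.   0.6] gap 0.00
 rot err(tool) [ 0.005  0.009 -0.001]
 target [0.476 0.277 0.087] shift tool mm [ 3.1 -3.  63.1] | wheel axes x,y,z [ 2.5 -2.7 63.2]
cap 9 r 0.0591 ang 283.2
cap 23 r 0.0599 ang 278.2
```

```bash
python3 -m creep '[[[3,-2,14,0,0.009,0],[1,-1,15,0,0,0],[1,0,14,0,0,0],[1,0,14,0,0,0],[1,0,6,0,0,0]]]' 0
python3 st.py -48 4 -12
```

```text
time_s: 5.65
position: [0.4752, 0.2725, 0.084]
eef_rot: [0.259, -0.081, 0.962, 0.025]
force: [0.1, 0.0, -0.5]
finger_gap: 0.002
t 5.65 pos [0.475 0.272 0.084] u -38.3 l 28.4 a -13.7 ang 143.4 r 47.7 F [ 0.1  0.  -0.5] gap 0.00
 rot err(tool) [ 0.003  0.003 -0.006]
 target [0.47  0.247 0.081] shift tool mm [  9.6 -24.5  -1.8] | wheel axes x,y,z [  9.7 -24.4  -1.7]
```

```bash
python3 -m creep '[[[2,-5,0,0,0,0],[2,-5,0,0,0,0],[2,-5,0,0,0,0],[1,-5,0,0,0,0],[1,-5,0,0,0,0]]]' 0
python3 st.py -44 -20 -12
python3 -m creep '[[[-1,-4,0,0,0,0],[-1,-4,0,0,0,0],[-2,-4,0,0,0,0],[-2,-4,0,0,0,0],[-2,-3,0,0,0,0]]]' 0
python3 st.py -36 -32 -12
```

```text
time_s: 6.07
position: [0.474, 0.2445, 0.0811]
eef_rot: [0.262, -0.08, 0.962, 0.025]
force: [1.1, 3.8, -0.8]
finger_gap: -0.004
t 6.07 pos [0.474 0.244 0.081] u -45.0 l 1.0 a -13.2 ang 178.7 r 45.0 F [ 1.1  3.8 -0.8] gap -0.00
 rot err(tool) [ 0.004  0.008 -0.007]
 target [0.478 0.224 0.083] shift tool mm [ -1.1 -21.   -1.3] | wheel axes x,y,z [ -1.  -21.   -1.2]
time_s: 6.48
position: [0.4803, 0.223, 0.0865]
eef_rot: [0.26, -0.08, 0.962, 0.025]
force: [-1.3, 2.1, -1.3]
finger_gap: -0.001
t 6.48 pos [0.48  0.223 0.086] u -40.0 l -21.3 a -9.8 ang 208.0 r 45.3 F [-1.3  2.1 -1.3] gap -0.00
 rot err(tool) [ 0.004  0.005 -0.008]
 target [0.487 0.213 0.087] shift tool mm [ -4.1 -10.7   2.2] | wheel axes x,y,z [ -4.  -10.7   2.2]
```

```bash
cat > capang.py <<'E'
from st import *
for n,b in(("scene",(180,150,290,260)),("top",(205,160,305,250))):
    c=cam(n)
    try:
        u=blob(c,'red',b);o,d=ray(c,u[0]);X=o+d*((hub+.003*ax-o)@ax)/(d@ax);q=X-hub;print("cap",n,u[1],"r %.4f ang %.1f"%(np.hypot(q@up,q@le),np.degrees(np.arctan2(q@le,q@up))%360))
    except Exception as e: print(n,e)
E
python3 capang.py
```

```text
cap scene 27 r 0.0612 ang 341.4
cap top 16 r 0.0584 ang 341.6
```

```bash
python3 -m creep '[[[-1,-2,0,0,0,0],[-1.2,-2,0,0,0,0],[-1.2,-2,0,0,0,0],[-1.2,-1,0,0,0,0],[0,0,0,0,0,0]]]' 0
python3 st.py -32 -33 -12; python3 capang.py
```

```text
time_s: 7.0
position: [0.4843, 0.2155, 0.0892]
eef_rot: [0.26, -0.079, 0.962, 0.025]
force: [-0.8, 0.3, 0.4]
finger_gap: -0.001
t 7.00 pos [0.484 0.215 0.089] u -36.4 l -29.3 a -8.8 ang 218.9 r 46.7 F [-0.8  0.3  0.4] gap -0.00
 rot err(tool) [ 0.003  0.004 -0.008]
 target [0.49  0.213 0.089] shift tool mm [-4.4 -3.7  3.2] | wheel axes x,y,z [-4.4 -3.7  3.2]
scene zero-size array to reduction operation minimum which has no identity
cap top 21 r 0.0583 ang 350.0h.py:21: RuntimeWarning: Mean of empty slice.
  return np.array([u.mean(),v.mean()]),len(u),(u.min(),v.min(),u.max(),v.max())
  ret = ret.dtype.type(ret / rcount)
```

```bash
python3 -m creep '[[[-1.2,-1.2,0,0,0,0],[-1.2,-1.3,0,0,0,0],[-1.2,-1.3,0,0,0,0],[-0.8,-1,0,0,0,0],[0,0,0,0,0,0]]]' 0
python3 st.py -32 -33 -12; python3 capang.py 2>&1 | grep cap
```

```text
time_s: 7.52
position: [0.4885, 0.2114, 0.0911]
eef_rot: [0.259, -0.08, 0.962, 0.025]
force: [-1.7, 1.7, -0.7]
finger_gap: -0.001
t 7.52 pos [0.488 0.211 0.091] u -32.5 l -34.0 a -8.9 ang 226.3 r 47.0 F [-1.7  1.7 -0.7] gap -0.00
 rot err(tool) [ 0.004  0.002 -0.008]
 target [0.49  0.213 0.089] shift tool mm [-0.5  1.   3.1] | wheel axes x,y,z [-0.5  1.   3.1]
cap top 18 r 0.0580 ang 356.6
```

```bash
python3 -m creep '[[[-0.8,-0.6,0,0,0,0],[-0.8,-0.6,0,0,0,0],[0,0,0,0,0,0],[0,0,0,0,0,0],[0,0,0,0,0,0]]]' 0
python3 st.py; python3 capang.py 2>&1 | grep cap
```

```text
time_s: 8.03
position: [0.4899, 0.2104, 0.0918]
eef_rot: [0.259, -0.08, 0.962, 0.025]
force: [-1.2, 3.0, -1.7]
finger_gap: -0.001
t 8.03 pos [0.49  0.21  0.092] u -31.0 l -35.2 a -8.9 ang 228.6 r 47.0 F [-1.2  3.  -1.7] gap -0.00
 rot err(tool) [ 0.004  0.002 -0.008]
cap top 20 r 0.0579 ang 359.1
```

Run:
```python
from h import *
t=cam("top");cv2.imwrite("pics/e.png",cv2.resize(t["pixels"][140:260,180:340],None,fx=5,fy=5,interpolation=cv2.INTER_CUBIC)[:,:,::-1])
```

```text
(no output)
```

View pics/e.png

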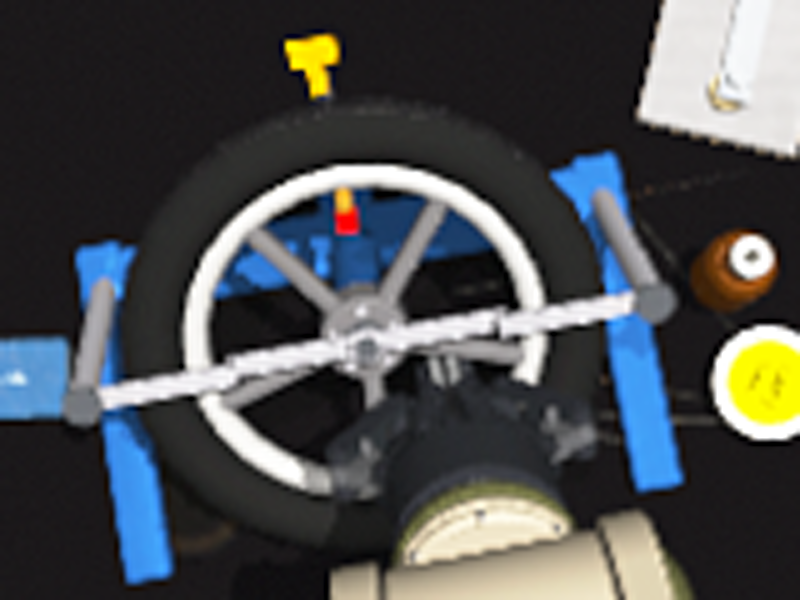

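The cap at about (346,220) lies on the hub-to-pointer line, with the pointer tip at (321,93). I'll retract without dragging and recheck.

```bash
python3 -m creep '[[[2,2,0,0,0,0],[1,1,-10,0,0,0],[0,0,-20,0,0,0],[0,0,-25,0,0,0],[0,0,-25,0,0,0]]]' 0
python3 -m creep '[[[5,0,-30,0,0,0],[20,0,-30,0,0,0],[25,0,-30,0,0,0],[25,0,-20,0,0,0],[0,0,0,0,0,0]]]' 0
python3 st.py; python3 capang.py 2>&1 | grep cap
python3 - <<'E'
from st import *
s=cam("scene");t=cam("top")
r=[blob(s,'red',(180,150,290,260)),blob(t,'red',(205,160,305,250))]
print("cap 3d",tri([s,t],[r[0][0],r[1][0]]))
for c in(s,t): print("pred cap",proj(c,hub+.06*up),"tip",proj(c,hub+.126*up),"obs",[x[0] for x in r])
a=cv2.resize(s["pixels"][135:270,155:320],None,fx=4.8,fy=4.4,interpolation=cv2.INTER_CUBIC)
cv2.imwrite("pics/f.png",a[:,:,::-1])
E
```

```text
time_s: 8.6
position: [0.446, 0.2052, 0.1595]
eef_rot: [0.256, -0.079, 0.963, 0.024]
force: [1.0, -0.4, 0.5]
finger_gap: 0.001
time_s: 9.02
position: [0.3213, 0.1838, 0.226]
eef_rot: [0.263, -0.079, 0.961, 0.025]
force: [0.3, -0.4, -0.8]
finger_gap: -0.001
t 9.02 pos [0.321 0.184 0.226] u -111.7 l -32.6 a 192.6 ang 196.3 r 116.4 F [ 0.3 -0.4 -0.8] gap -0.00
 rot err(tool) [ 0.002  0.01  -0.009]
cap scene 29 r 0.0619 ang 359.8
cap top 20 r 0.0579 ang 359.1
cap 3d (array([0.55345832, 0.25580886, 0.15212693]), [np.float64(0.4376250476305179), np.float64(0.43762504763060617)])
pred cap [243.26822083 178.2317945 ] tip [252.09264843 151.3786174 ] obs [array([243.27586207, 176.93103448]), array([248.95, 184.3 ])]
pred cap [248.36024707 183.10388294] tip [243.53218094 157.09522534] obs [array([243.27586207, 176.93103448]), array([248.95, 184.3 ])]
```

View pics/f.png

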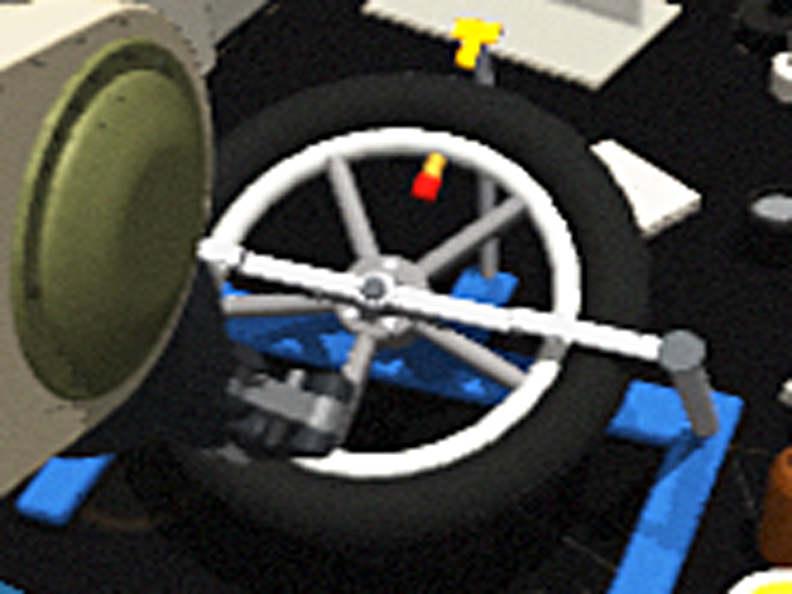

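```bash
python3 -m creep '[[[0,0,0,0,0,0],[0,0,0,0,0,0],[0,0,0,0,0,0],[0,0,0,0,0,0],[0,0,0,0,0,0]]]' 0; python3 capang.py 2>&1|grep cap
python3 -c "
from bench import robot
robot.job_done()"
```

```text
time_s: 9.63
position: [0.3295, 0.1844, 0.2238]
eef_rot: [0.26, -0.078, 0.962, 0.024]
force: [0.3, -0.3, 0.5]
finger_gap: -0.001
cap scene 30 r 0.0617 ang 359.7
cap top 20 r 0.0579 ang 359.1
the job is handed in; nothing more can be done
```

The red-capped valve now stands at the yellow pointer and the wheel is at rest; I handed the job in at about 9.6 s. I turned the wheel about 171° counter-clockwise with closed fingertips. It took two sweeps in the lower half of the wheel, each pushing one spoke, with small careful steps at the end.

**Last checks:**
- **Valve angle:** after retracting, the cap reads 359.7° in the scene camera and 359.1° in the top camera, so about 0.5–1° short of the pointer. The second reading, about 0.5 s later, was the same to within 0.1°.
- **Contact:** the wrist force at the end of each move stayed at about 4 N or less. The arm finished well clear of the wheel, touching nothing.
- **Neighbours:** the top view just before retracting showed the bottle, tin and the visible part of the box where they started. I did not measure them again after retracting.

**Disagreements:** the two cameras put the cap at radius 62 and 58 mm, against 60 mm given, which fits the 2 mm calibration. During the first sweep the finger ran out to a radius of 59 mm, close to the rim. I brought it back in and saw no force spike.

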